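Unlatch a trailer coupler and hold its tongue up off the ball

ROBOT

A 6-joint arm with a two-finger parallel gripper is mounted at the origin on the work surface. World frame = base frame: x ahead of the robot, y to its left, z up, the work surface at z = 0. Lengths are in mm, angles in rad, forces in N, time in s.
With the tool pointing down it reaches from about 350 to 975 mm from the base axis. Payload 4.9 kg.
Tool frame: the origin (TCP) lies midway between the tips of the shut fingers; the grasp point (between the pads) lies 19 mm behind it (r.hold_point_z is the distance from the TCP to the grasp point, in mm); z points along the fingers, y is the direction in which the jaws open and shut (so a half turn about z gives the same grasp; the last joint's range is limited). The gripper opens to 85 mm and grips with 20 to 120 N. Pads are 22 mm wide; open, the fingers measure 114 mm over their backs; the gripper's body (76 mm by 85 mm) begins 54 mm behind the grasp point. The pads swing forward as they close: fully open they stand 13 mm farther back than shut.
Start: joints at [-1.446, 0.053, 1.613, -0, 1.476, -0.119], TCP at [150.866, -606.499, 231.304] pointing down, gripper open.
Joint ranges: [-3.01, 3.01], [-1.01, 2.22], [0.06, 2.58], [-1.02, 4.17], [0.09, 2.62], [-3.14, 3.14]. Speed limits (rad/s): [2.57, 2.57, 3.14, 3.14, 3.14, 3.14].

INTERFACE

Orientations are given as a unit quaternion [x, y, z, w].
In Python, from station import r gives the robot as it stands. The module is installed in compiled form; this text tells all that it offers.
- The arm moves only by the tool apply_moves, never from a script. Its argument "commands" is a list that holds one entry, the list of rows, each a list of 7 numbers: the opening, from 0 (shut) to 1 (fully open), then the shift along the tool's x, y, z in units of 25 mm (1.0 is 25 mm), then the turn, a rotation vector about the tool's x, y, z in units of 6 degrees (1.0 is 6 degrees). A call has 1 to 10 rows; each row shifts and turns the commanded pose from where the row before left it, along the tool's axes as they then stand; what a row does not reach is not made up. A row lasts 1/12 s, in which the tool goes at most 41.7 mm and 7.16 degrees, less where a joint would pass 70% of its speed; a pose out of reach is approached as far as the arm can. A call is refused whole if a number of a shift passes 1 or a number of a turn 1, either way. A call with a gripper value outside its range is refused whole. The fingers move at their own pace and stop on an object; "force" is the grip in N (left out, the last holds). Time passes only in rows, so rows that do not move let the fingers close. It gives the time, the measured TCP pose, the force and the opening at its end, in the units of the state.
- r.state(): the state, without advancing time (a new reading comes with each control period).
- r.camera(name): name is "scene" or "side" or "wrist"; returns a dict with "image" (400x640x3 uint8, red, green, blue), "fx", "fy", "cx", "cy" (pixels), "R" (3x3) and "t" (3): a world point X has camera coordinates R X + t. Camera axes: x right, y down, z forward; pixel columns grow to the right and rows downward; lengths in mm; the calibration is good to about 2 mm. A picture is of the moment at which its call begins. There is no depth.
- r.hand_in(): hands the job in, once; it reports no verdict.
The state is a dict: "time_s": time; "joints": joint angles; "joint_velocities": joint speeds; "joint_torque": joint torques, N m; "eef_pos": TCP position; "tcp_rot": TCP orientation; "contact_force": force on the tool from outside, world axes, zero at the start; "moment": the same for the moment, N m; "width": finger opening in mm.
Only numpy, scipy, OpenCV 4.12 (cv2) and the standard library are available. Lean on these libraries where they do the work, as an engineer would, in place of code of your own. Each camera call takes 0.05 s, during which the arm holds its last target. There are 200 camera calls.

TASK

Turn the blue lock knob on the trailer tongue clockwise (seen from above) to its end stop, which frees the latch. Then take the yellow latch handle, pull it sideways against its spring as far as it goes, towards the side where the coil spring sticks out of the coupler (the side facing the robot), and with it lift the red coupler off the steel ball until it is about 80 mm higher than it sat. Finish while still gripping the yellow handle and holding the tongue up there, still; leave the other things on the bench where they are.

Things in the scene. Friction and masses are not known exactly. Their poses are not given: they have to be found in the camera images.
- ball_stand: grey bench plate (360 x 120 x 12 mm, fixed) with an upright 50 mm steel hitch ball (top 90 mm above the table) and, 235 mm from it, two blue cheeks (to 108 mm) that carry the tongue's pivot pin. Origin on the table under the ball; z up; x level along the plate from the ball to the pivot; y level across it, the way the latch is pulled. The latch blade sits under a collar below the ball and locks the tongue down until the latch is pulled.
- tongue (a joint): angle of the tongue on its pivot, rad: 0 = level, seated on the ball; grows as the ball end rises, to 0.7 at most; it falls back when let go. The tongue is a black 48 mm square tube (top 101 mm above the table) from the pivot to the red coupler (76 x 67 mm, top 103 mm) that sits over the ball; lifting it at the handle takes 4 to 8 N
- tongue_pivot (a point): centre of the pivot pin, 80 mm above the table; axes parallel to the ball stand's when the tongue is level and turning with the tongue; the tongue turns about y
- coupler_mouth (a point): middle of the coupler's lower rim, on the ball's axis when seated (56 mm above the table there), 235 mm from the pivot; turns with the tongue
- lock_knob (a joint): angle of the lock knob, rad: starts at 0 to 0.4, grows when turned clockwise seen from above, end stop at 1.45; it stays where it is left (about 0.06 N m to turn). Its cam blocks the latch until about 1.2
- knob_grip (a point): on the knob's axis, 12 mm below its top; 140 mm above the table when the tongue is level. Blue bar grip 40 mm long (along this frame's x) x 12 mm wide (y) x 34 mm tall, z along the axis, over a 28 mm hub, a steel cam and a disc on the tube; the bar's foot is 116 mm above the table. Turns with the knob. It lies 100 mm from the ball axis towards the pivot and 12 mm to the stand's +y
- latch (a joint): sideways slide of the latch, m: 0 = latched (rest, spring-loaded), grows to 0.020 (stop) when pulled along the stand's +y; the spring takes about 5 N to start and 11 N at the stop, and it springs back when let go. Clear of the ball from about 0.012; once the blade (40 mm above the table when seated) is above the ball's collar the spring can do no harm
- latch_grip (a point): centre of the grip zone of the yellow latch handle, an upright tab 36 mm (frame x) x 12 mm (frame y) x 45 mm tall (z) standing over the coupler above the ball; this point is 133 mm above the table when seated, 20 mm below the tab's top and 25 mm above the steel strip that it stands on; 235 mm from the pivot along the tongue and 53 mm above it. Frame parallel to the ball stand's when level; y = pull direction; moves with latch and tongue
- spare_ball: spare steel hitch ball standing on its foot, 50 mm ball, 72 mm tall, origin under its foot; a bystander on the far side of the stand
- big_nut: brass-coloured ring nut lying flat, 42 mm across, 20 mm tall; a bystander beside the stand
- tape_roll: roll of yellow tape lying flat, 110 mm across, 48 mm tall; a bystander
- wrench: steel wrench lying on the bench; a bystander
- parts_carton: black carton standing upright, 100 x 60 x 130 mm; a bystander
- oil_bottle: grey bottle with red cap, 64 mm across, 160 mm tall; a bystander
- screwdriver: screwdriver lying on the bench; a bystander

How it is judged:
By the outcome, as a careful person would: the job done as asked, in the order asked, and still so for the second after the job is handed in, while the arm keeps its last pose, push and grip.
It also fails if it takes over 54 s, if anything falls off the work surface, if the arm or the gripper's body presses on something with over 40 N, if the wrist force passes 120 N, or if a joint passes its speed limit or range.

## Working session

There is one attempt and no reset: what is moved stays moved. The work goes in short steps, Python scripts to look and compute and a tool call to move; the robot and the scene stay as the last step left them, time stands still between calls to the robot, and variables do not carry over. Pictures are saved under pics/ and viewed, about 8 in all and at most 12, crops included, and the job is handed in when it is done.

Besides the shell and the picture viewer there is one more tool, called after ">>>" as name(argument=value, ...), one argument or row to a line, values as JSON. apply_moves: Moves the arm, as the interface text tells. Its arguments: {"type":"object","properties":{"commands":{"type":"array"},"force":{"type":"number"}},"required":["commands"]}

```bash
mkdir -p pics
python3 - <<'E'
from station import r
import cv2
for n in ["scene","side"]:
    c=r.camera(n); cv2.imwrite(f"pics/{n}0.png",c["image"][:,:,::-1])
    print(n,c["fx"],c["fy"],c["cx"],c["cy"],c["R"],c["t"])
s=r.state(); print(s, r.hold_point_z)
E
```

```text
scene 424.88735542182616 424.88735542182616 316.8105849845968 200.41957818010843 [[ 0.50245681  0.86457184 -0.00725908]
 [ 0.58591815 -0.34666371 -0.73247812]
 [-0.63579641  0.36378539 -0.68075187]] [-255.37619508 -244.5064136  1821.88821945]
side 452.27509845170437 452.27509845170437 317.43152979675557 199.90681065968718 [[-0.90963345 -0.41507475  0.01673127]
 [-0.26480551  0.54834557 -0.79321824]
 [ 0.32007035 -0.72596838 -0.60870755]] [ 462.33600328  233.34207374 1156.97591733]
{'time_s': 0.1, 'joints': array([-1.44600422e+00,  5.32800028e-02,  1.61411744e+00, -4.31522593e-06,
        1.47596317e+00, -1.19000577e-01]), 'joint_velocities': array([ 0.00037578, -0.00140874, -0.00303839, -0.0010698 ,  0.00038846,
       -0.00081201]), 'joint_torque': array([-1.62944525e-04, -3.94905281e+01, -3.71361530e+01, -1.89660545e-04,
        3.96609306e-03, -1.39408920e-05]), 'eef_pos': array([ 150.7971999 , -605.98272584,  230.21610565]), 'tcp_rot': array([ 9.92579423e-01,  1.21594852e-01, -4.70751177e-06, -8.83966533e-04]), 'contact_force': array([-0.14564163,  0.27700593,  0.1932364 ]), 'moment': array([ 0.03247982, -0.03539688,  0.01834073]), 'width': 85.78155584966777} 18.700000000000003
```

View pics/scene0.png

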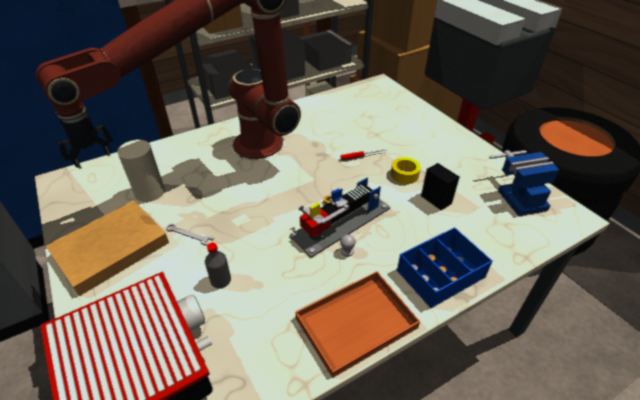

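View pics/side0.png

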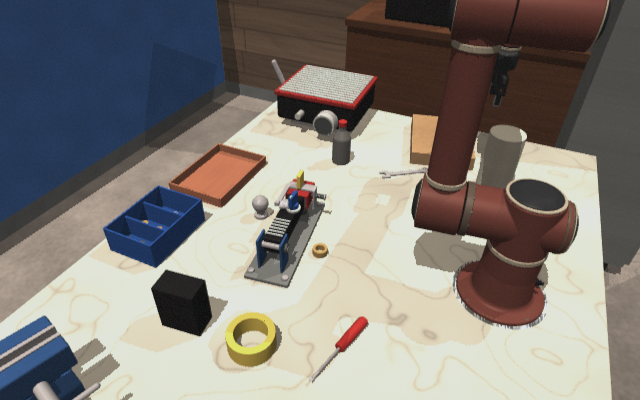

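The scene view shows the stand around (340,215), the yellow tab at about (314,209) and the knob at about (336,194). In the side view the tab is at about (299,180) and the knob at about (293,200). I'll enlarge both.

Run:
```python
import cv2,numpy as np
def crop(f,x,y,w,h,k):
    o=cv2.resize(cv2.imread(f)[y:y+h,x:x+w],None,fx=k,fy=k,interpolation=cv2.INTER_CUBIC)
    for i in range(0,w,10):
        cv2.line(o,(i*k,0),(i*k,6),(0,0,255),1); cv2.putText(o,str(x+i),(i*k,16),0,.33,(0,0,255))
    for j in range(0,h,10):
        cv2.line(o,(0,j*k),(6,j*k),(0,0,255),1); cv2.putText(o,str(y+j),(8,j*k+4),0,.33,(0,0,255))
    return o
a=crop("pics/scene0.png",288,175,108,80,4*1); b=crop("pics/side0.png",240,162,100,126,4)
a=crop("pics/scene0.png",288,175,108,80,4); h=max(a.shape[0],b.shape[0])
p=lambda m:cv2.copyMakeBorder(m,0,h-m.shape[0],0,0,cv2.BORDER_CONSTANT)
b=b[:,:368]
cv2.imwrite("pics/crop0.png",np.hstack([p(a),p(b)]))
```

```text
(no output)
```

View pics/crop0.png

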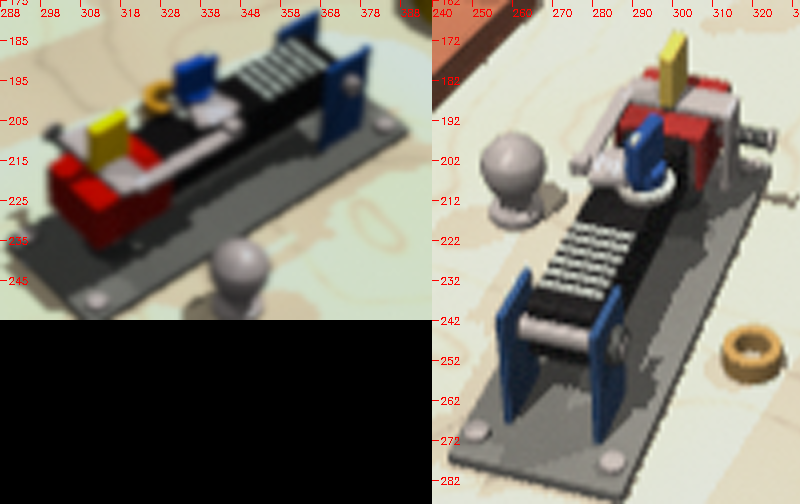

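```bash
cat > h.py <<'E'
from station import r
import numpy as np
def plane(c,u,v,z):
    d=c["R"].T@np.array([(u-c["cx"])/c["fx"],(v-c["cy"])/c["fy"],1]); o=-c["R"].T@c["t"]
    return o+d*(z-o[2])/d[2]
def proj(c,X):
    p=c["R"]@np.array(X,float)+c["t"]; return np.array([c["fx"]*p[0]/p[2]+c["cx"],c["fy"]*p[1]/p[2]+c["cy"]])
E
python3 - <<'E'
from h import *
from scipy.optimize import least_squares
S=r.camera("scene");D=r.camera("side")
P=lambda n,c,u,v,z:print(n,plane(c,u,v,z).round(1))
P("tab scene",S,314.75,204.75,153);P("tab side",D,301.75,171,153)
P("knob scene",S,337,190.5,152);P("knob side",D,295.25,192,152)
for a in [(390,208),(309.2,255),(289.2,235.7)]:P("plate scene",S,*a,12)
for a in [(244,276.7),(286.5,287.5),(324.5,203.2)]:P("plate side",D,*a,12)
P("nut",D,320,254,0);P("spareball base",D,260.5,217,0)
P("knob bar side end1",D,292,197,152)
E
```

```text
tab scene [597.3 -57.8 153. ]
tab side [592.7 -70.  153. ]
knob scene [575.1  37.5 152. ]
knob side [564.4  27.8 152. ]
plate scene [618.1 236.5  12. ]
plate scene [ 660.  -116.1   12. ]
plate scene [ 554.  -132.7   12. ]
plate side [604.8 244.8  12. ]
plate side [489.  230.3  12. ]
plate side [ 542.3 -127.5   12. ]
nut [467.   73.3   0. ]
spareball base [696.2   5.5   0. ]
knob bar side end1 [562.1  51.6 152. ]
```

>>> apply_moves(
  commands=[
    [[1,1,-0.86,-0.5,0,0,0],[1,1,-0.86,-0.5,0,0,0],[1,1,-0.86,-0.5,0,0,0],[1,1,-0.86,-0.5,0,0,0],[1,1,-0.86,-0.5,0,0,0],[1,1,-0.86,-0.5,0,0,0],[1,1,-0.86,0,0,0,0],[1,1,-0.86,0,0,0,0],[1,1,-0.86,0,0,0,0],[1,1,-0.86,0,0,0,0]],
  ],
  force=60,
)

```text
time_s: 1.03
eef_pos: [342.1, -336.0, 306.3]
tcp_rot: [0.993, 0.121, 0.0, 0.0]
contact_force: [1.0, -0.4, -0.0]
width: 85.3
```

>>> apply_moves(
  commands=[
    [[1,1,-0.86,0,0,0,0],[1,1,-0.86,0,0,0,0],[1,1,-0.86,0,0,0,0],[1,1,-0.86,0,0,0,0],[1,1,-0.86,0,0,0,0],[1,1,-0.86,0,0,0,0],[1,1,-0.86,0,0,0,0],[1,1,-0.86,0,0,0,0],[1,1,-0.86,0,0,0,0],[1,1,-0.86,0,0,0,0]],
  ],
)

```text
time_s: 1.87
eef_pos: [532.9, -66.9, 306.2]
tcp_rot: [0.993, 0.122, -0.0, 0.0]
contact_force: [1.0, -0.7, -0.3]
width: 85.7
```

Run:
```python
from h import *
import cv2
from scipy.spatial.transform import Rotation as R
s=r.state(); c=r.camera("wrist"); print(s["eef_pos"],s["tcp_rot"],s["joints"],R.from_quat(s["tcp_rot"]).as_matrix().round(3))
cv2.imwrite("pics/w1.png",cv2.resize(c["image"][:,:,::-1],None,fx=1.25,fy=1.25,interpolation=cv2.INTER_CUBIC))
np.savez("w1.npz",**c)
for n,p in dict(tab=[595,-64,153],knob=[569,33,152]).items(): print(n,proj(c,p)*1.25)
```

```text
[532.89839106 -66.91343995 306.17611783] [ 9.92567100e-01  1.21698596e-01 -5.46023335e-06  5.95467950e-05] [-2.63448219e-01 -1.91963050e-01  1.72220112e+00 -1.14555522e-04
  1.61131993e+00  1.06334142e+00] [[ 0.97   0.242  0.   ]
 [ 0.242 -0.97  -0.   ]
 [-0.     0.    -1.   ]]
tab [419.04865324 135.86387713]
knob [265.03561661 138.72420075]
```

View pics/w1.png

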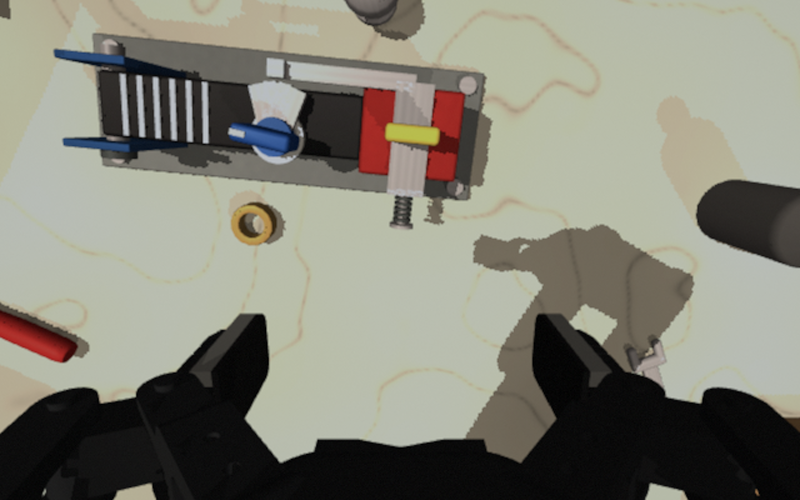

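The wrist view shows the tab top at about (413,130), the knob bar from about (230,130) to (297,143), the nut at (254,224) and the spring on the robot side at (401,212). I'll crop the knob and tab for accuracy.

Run:
```python
import cv2,numpy as np
i=np.load("w1.npz")["image"][:,:,::-1]
x,y,w,h,k=170,55,200,110,4
o=cv2.resize(i[y:y+h,x:x+w],None,fx=k,fy=k,interpolation=cv2.INTER_CUBIC)
for a in range(0,w,10): cv2.putText(o,str(x+a),(a*k,10),0,.33,(0,0,255)); cv2.line(o,(a*k,12),(a*k,18),(0,0,255),1)
for b in range(0,h,10): cv2.putText(o,str(y+b),(0,b*k+4),0,.33,(0,0,255)); cv2.line(o,(22,b*k),(28,b*k),(0,0,255),1)
cv2.imwrite("pics/w1c.png",o)
```

```text
(no output)
```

View pics/w1c.png

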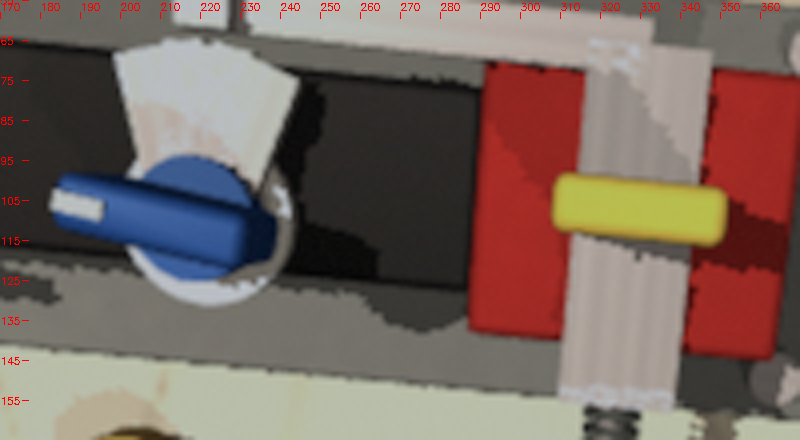

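Run:
```python
from h import *
c=dict(np.load("w1.npz"))
g=lambda u,v,z:plane(c,170+u/4,55+v/4,z)[:2].round(1)
print("tab",g(639,206,153),"knob",g(149.5,217,152))
def ang(a,b): d=b-a; return np.degrees(np.arctan2(d[1],d[0])).round(1)
print("tab dir",ang(g(726,189,153),g(557,173,153)),ang(g(722,245,153),g(553,228,153)))
print("knob dir",ang(g(248,207,152),g(65,173,152)),ang(g(238,268,152),g(50,225,152)))
print("coupler edge",ang(g(772,357,103),g(470,328,103)), "coupler corners",g(470,328,103),g(772,357,103),g(487,62,103))
print("cheek/plate",[plane(c,u/1.25,v/1.25,12)[:2].round(1) for u,v in[(102,166),(466,199),(484,73),(95,34)]])
```

```text
tab [595.6 -59.3] knob [569.4  36.9]
tab dir 98.7 98.3
knob dir 93.5 91.2
coupler edge 98.5 coupler corners [557.9 -28. ] [ 568.8 -100.9] [618.2 -18.6]
cheek/plate [array([492.1, 222.8]), array([ 546.7, -130.8]), array([ 663.4, -114.3]), array([610.1, 237.4])]
```

>>> apply_moves(
  commands=[
    [[0.8,0,0,0.3,0,0,-1],[0.8,0,0,0.3,0,0,-1],[0.8,0,0,0.3,0,0,-1],[0.8,0,0,0.3,0,0,-1],[0.8,0,0,0.3,0,0,-1],[0.8,0,0,0.3,0,0,-1],[0.8,0,0,0.3,0,0,-1],[0.8,0,0,0.3,0,0,-1],[0.8,0,0,0.3,0,0,-1],[0.8,0,0,0.3,0,0,-1]],
  ],
)

```text
time_s: 2.75
eef_pos: [532.1, -68.5, 230.6]
tcp_rot: [0.797, 0.604, -0.0, -0.0]
contact_force: [0.0, 1.2, -0.0]
width: 68.4
```

>>> apply_moves(
  commands=[
    [[0.8,0,0,0.3,0,0,-1],[0.8,0,0,0.3,0,0,-1],[0.8,0,0,0.3,0,0,-1],[0.8,0,0,0,0,0,-0.1],[0.8,0,0,0,0,0,0]],
  ],
)

```text
time_s: 3.17
eef_pos: [531.9, -68.4, 208.2]
tcp_rot: [0.692, 0.722, -0.0, -0.001]
contact_force: [0.1, -0.4, -0.4]
width: 68.2
```

```bash
cat >> h.py <<'E'
from scipy.spatial.transform import Rotation as Rot
def rel(p):
    s=r.state(); M=Rot.from_quat(s["tcp_rot"]).as_matrix()
    print("tcp",s["eef_pos"].round(1),"yaw_y",np.degrees(np.arctan2(M[1,1],M[0,1])).round(2),"z",M[:,2].round(3),"j",s["joints"].round(2),"w",round(s["width"],1),"F",s["contact_force"].round(1),"M",s["moment"].round(2),"t",s["time_s"])
    print("units to target",(M.T@(np.array(p)-s["eef_pos"])/25).round(3))
E
python3 -c "
from h import *
rel([569.2,37.2,123])"
```

```text
tcp [531.9 -68.4 208.2] yaw_y 2.45 z [-0.001  0.    -1.   ] j [-0.27 -0.14  1.84  0.    1.45 -0.31] w 68.2 F [ 0.1 -0.4 -0.4] M [ 0.    0.02 -0.02] t 3.1667
units to target [4.157 1.677 3.408]
```

>>> apply_moves(
  commands=[
    [[0.7,0.832,0.336,0,0,0,0],[0.7,0.832,0.336,0,0,0,0],[0.7,0.832,0.336,0,0,0,0],[0.7,0.832,0.336,0,0,0,0],[0.7,0.832,0.336,0,0,0,0],[0.7,0,0,0.5,0,0,0],[0.7,0,0,0.5,0,0,0],[0.7,0,0,0.4,0,0,0],[0.7,0,0,0,0,0,0]],
  ],
)

```text
time_s: 3.92
eef_pos: [567.3, 36.6, 169.9]
tcp_rot: [0.692, 0.722, -0.002, -0.002]
contact_force: [-1.2, -0.2, -1.3]
width: 59.7
```

Run:
```python
from h import *
import cv2
rel([569.2,37.2,123])
c=r.camera("wrist"); np.savez("w2.npz",**c)
cv2.imwrite("pics/w2.png",cv2.resize(c["image"][:,:,::-1],None,fx=1.25,fy=1.25,interpolation=cv2.INTER_CUBIC))
print(proj(c,[569.2,37.2,152])*1.25)
```

```text
tcp [567.3  36.6 169.9] yaw_y 2.47 z [-0.006  0.    -1.   ] j [-0.07 -0.03  1.8  -0.    1.38 -0.11] w 59.7 F [-1.2 -0.2 -1.3] M [-0.04  0.03 -0.01] t 3.9167
units to target [0.021 0.089 1.875]
[405.66902248 302.11059774]
```

View pics/w2.png

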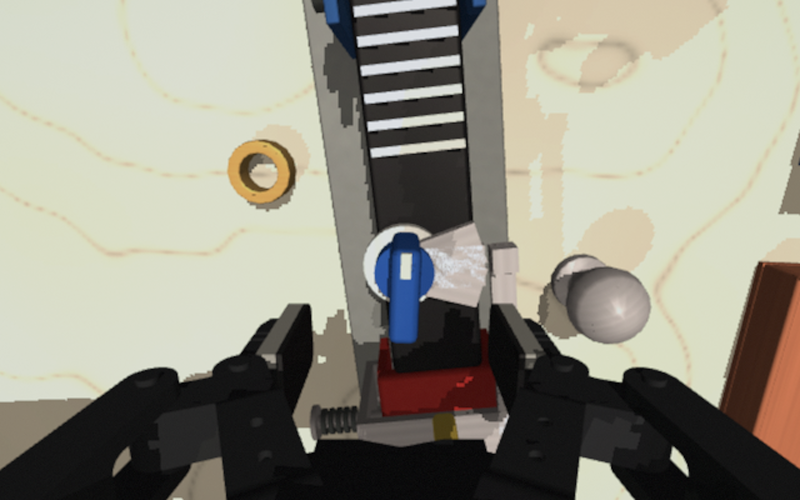

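The knob bar at (405,300) lies centred between the fingers and parallel to the pads, so I'm going down and closing.

>>> apply_moves(
  commands=[
    [[0.7,0.02,0.08,0.4,0,0,0],[0.7,0,0,0.4,0,0,0],[0.7,0,0,0.4,0,0,0],[0.7,0,0,0.4,0,0,0],[0.7,0,0,0.2,0,0,0],[0.7,0,0,0.05,0,0,0],[0.7,0,0,0,0,0,0]],
  ],
)

```text
time_s: 4.55
eef_pos: [571.1, 37.8, 126.7]
tcp_rot: [0.691, 0.723, -0.0, -0.001]
contact_force: [0.7, 0.1, -0.3]
width: 59.8
```

>>> apply_moves(
  commands=[
    [[0,0,0,0,0,0,0],[0,0,0,0,0,0,0],[0,0,0,0,0,0,0],[0,0,0,0,0,0,0],[0,0,0,0,0,0,0],[0,0,0,0,0,0,0],[0,0,0,0,0,0,0],[0,0,0,0,0,0,0],[0,0,0,0,0,0,0],[0,0,0,0,0,0,0]],
  ],
  force=50,
)

```text
time_s: 5.38
eef_pos: [569.1, 37.6, 128.5]
tcp_rot: [0.691, 0.723, -0.003, -0.002]
contact_force: [-12.8, -1.6, 9.3]
width: 11.0
```

```bash
python3 -c "
from h import *
rel([569.2,37.2,123])"
```

```text
tcp [569.1  37.6 128.5] yaw_y 2.57 z [-0.007 -0.001 -1.   ] j [-0.06  0.01  1.83 -0.    1.31 -0.11] w 11.0 F [-12.8  -1.6   9.3] M [-0.19  1.93 -0.07] t 5.3833
units to target [-0.014  0.004  0.219]
```

>>> apply_moves(
  commands=[
    [[0,0,-0.08,-0.05,0,0,0],[0,0,0,0,0,0,0.6],[0,0,0,0,0,0,0.8],[0,0,0,0,0,0,0.8],[0,0,0,0,0,0,0.8],[0,0,0,0,0,0,0.8],[0,0,0,0,0,0,0.8],[0,0,0,0,0,0,0.8],[0,0,0,0,0,0,0.8],[0,0,0,0,0,0,0]],
  ],
)

```text
time_s: 6.22
eef_pos: [568.7, 37.6, 128.6]
tcp_rot: [0.886, 0.464, -0.001, -0.0]
contact_force: [-4.1, -1.0, -0.0]
width: 11.2
```

```bash
python3 -c "
from h import *
rel([569.2,37.2,123])"
```

```text
tcp [568.7  37.6 128.6] yaw_y -34.71 z [-0.002 -0.    -1.   ] j [-0.06  0.01  1.83 -0.    1.3   0.54] w 11.2 F [-4.1 -1.  -0. ] M [-0.2   0.59 -0.09] t 6.2167
units to target [-0.001  0.025  0.224]
```

>>> apply_moves(
  commands=[
    [[0,0,0,0,0,0,0.8],[0,0,0,0,0,0,0.8],[0,0,0,0,0,0,0.8],[0,0,0,0,0,0,0.8],[0,0,0,0,0,0,0.8],[0,0,0,0,0,0,0.8],[0,0,0,0,0,0,0.8],[0,0,0,0,0,0,0.6],[0,0,0,0,0,0,0.3],[0,0,0,0,0,0,0]],
  ],
)

```text
time_s: 7.05
eef_pos: [568.6, 37.7, 128.6]
tcp_rot: [0.99, 0.143, -0.001, -0.0]
contact_force: [-6.1, -0.3, 1.5]
width: 10.9
```

```bash
python3 -c "
from h import *
rel([569.2,37.2,123])"
```

```text
tcp [568.6  37.7 128.6] yaw_y -73.54 z [-0.003 -0.    -1.   ] j [-0.06  0.01  1.83 -0.    1.3   1.22] w 10.9 F [-6.1 -0.3  1.5] M [-0.14  0.88 -0.  ] t 7.05
units to target [0.019 0.028 0.222]
```

>>> apply_moves(
  commands=[
    [[0,0,0,0,0,0,0.5],[0,0,0,0,0,0,0.5],[0,0,0,0,0,0,0],[0,0,0,0,0,0,0]],
  ],
)

```text
time_s: 7.38
eef_pos: [568.5, 37.7, 128.6]
tcp_rot: [0.996, 0.094, -0.001, 0.0]
contact_force: [-6.0, -2.0, 3.1]
width: 11.3
```

```bash
python3 -c "
from h import *
rel([569.2,37.2,123])"
```

```text
tcp [568.5  37.7 128.6] yaw_y -79.21 z [-0.003 -0.001 -1.   ] j [-0.06  0.01  1.83 -0.    1.3   1.32] w 11.3 F [-6.  -2.   3.1] M [-0.16  0.91  1.43] t 7.3833
units to target [0.023 0.026 0.225]
```

>>> apply_moves(
  commands=[
    [[0.5,0,0,0,0,0,0],[0.5,0,0,0,0,0,0],[0.5,0,0,0,0,0,0],[0.5,0,0,0,0,0,0],[0.5,0,0,-0.5,0,0,0],[0.5,0,0,-0.9,0,0,0],[0.7,0,0,-0.9,0,0,0],[0.7,0,0,-0.9,0,0,0],[0.7,0,0,-0.7,0,0,0]],
  ],
)

```text
time_s: 8.13
eef_pos: [570.4, 37.7, 229.8]
tcp_rot: [0.996, 0.09, 0.002, 0.0]
contact_force: [0.5, -0.4, 0.6]
width: 59.7
```

>>> apply_moves(
  commands=[
    [[0.7,0,0,0,0,0,-1],[0.7,0,0,0,0,0,-1],[0.7,0,0,0,0,0,-1],[0.7,0,0,0,0,0,-1],[0.7,0,0,0,0,0,-1],[0.7,0,0,0,0,0,-1],[0.7,0,0,0,0,0,-1],[0.7,0,0,0,0,0,-1],[0.7,0,0,0,0,0,-1],[0.7,0,0,0,0,0,-1]],
  ],
)

```text
time_s: 8.97
eef_pos: [569.9, 37.7, 227.6]
tcp_rot: [0.816, 0.578, 0.001, 0.0]
contact_force: [0.8, 0.3, 0.4]
width: 59.4
```

>>> apply_moves(
  commands=[
    [[0.7,0,0,0,0,0,-1],[0.7,0,0,0,0,0,-1],[0.7,0,0,0,0,0,-1],[0.7,0,0,0,0,0,-1],[0.7,0,0,0,0,0,-0.6],[0.7,0,0,0,0,0,0]],
  ],
)

```text
time_s: 9.47
eef_pos: [569.9, 37.7, 227.6]
tcp_rot: [0.656, 0.755, 0.001, 0.001]
contact_force: [0.4, 0.1, -0.2]
width: 60.0
```

Run:
```python
from h import *
import cv2
rel([595.6,-59.3,117])
c=r.camera("wrist"); np.savez("w3.npz",**c)
cv2.imwrite("pics/w3.png",cv2.resize(c["image"][:,:,::-1],None,fx=1.25,fy=1.25,interpolation=cv2.INTER_CUBIC))
```

```text
tcp [569.9  37.7 227.6] yaw_y 8.03 z [ 0.002  0.    -1.   ] j [-0.06 -0.07  1.74  0.    1.47 -0.2 ] w 60.0 F [ 0.4  0.1 -0.2] M [-0.02 -0.   -0.03] t 9.4667
units to target [-3.986  0.467  4.425]
```

View pics/w3.png

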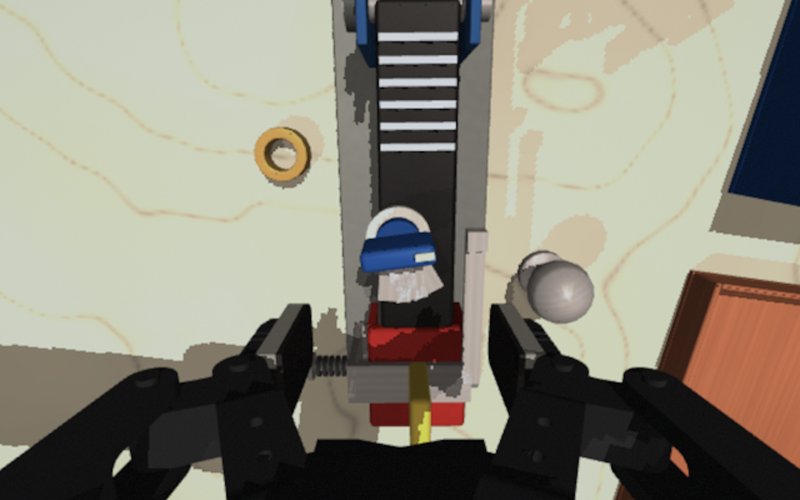

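The knob bar now lies across the tongue with its marker at (425,257), about 83° from the tongue axis, so it is at its end stop. Next I move over the tab and grip it.

>>> apply_moves(
  commands=[
    [[0.7,-0.8,0.09,0,0,0,-0.08],[0.7,-0.8,0.09,0,0,0,0],[0.7,-0.8,0.09,0,0,0,0],[0.7,-0.8,0.1,0.2,0,0,0],[0.7,-0.79,0.1,0.5,0,0,0],[0.7,0,0,0.6,0,0,0],[0.7,0,0,0.6,0,0,0],[0.7,0,0,0,0,0,0],[0.7,0,0,0,0,0,0]],
  ],
)

```text
time_s: 10.27
eef_pos: [595.2, -59.2, 178.3]
tcp_rot: [0.654, 0.757, -0.0, -0.001]
contact_force: [0.5, 0.1, -0.2]
width: 60.0
```

Run:
```python
from h import *
import cv2
rel([595.6,-59.3,116])
c=r.camera("wrist"); np.savez("w4.npz",**c)
cv2.imwrite("pics/w4.png",c["image"][:,:,::-1])
print(proj(c,[595.6,-59.3,153]))
```

```text
tcp [595.2 -59.2 178.3] yaw_y 8.38 z [-0.002  0.    -1.   ] j [-0.22  0.03  1.73  0.    1.39 -0.37] w 60.0 F [ 0.5  0.1 -0.2] M [ 0.01 -0.03  0.04] t 10.2667
units to target [-0.009  0.02   2.492]
[321.2274219  237.52155928]
```

View pics/w4.png

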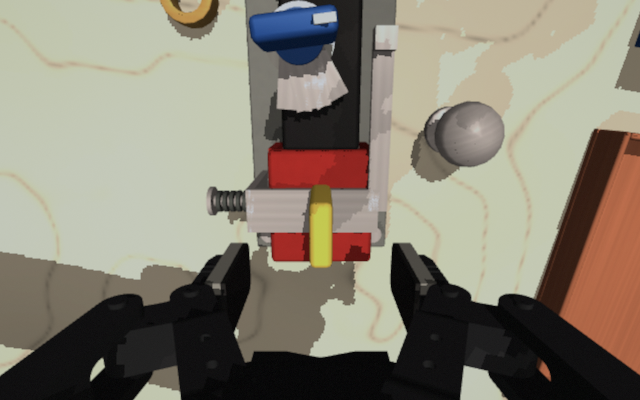

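The tab top is at (321,240), right where predicted and centred between the fingers, so I descend and grip.

>>> apply_moves(
  commands=[
    [[0.7,0,0.02,0.5,0,0,0],[0.7,0,0,0.5,0,0,0],[0.7,0,0,0.5,0,0,0],[0.7,0,0,0.5,0,0,0],[0.7,0,0,0.3,0,0,0],[0.7,0,0,0.2,0,0,0],[0.7,0,0,0,0,0,0]],
  ],
  force=80,
)

```text
time_s: 10.9
eef_pos: [595.0, -58.9, 114.1]
tcp_rot: [0.653, 0.757, -0.001, -0.001]
contact_force: [-0.4, 0.0, -0.2]
width: 59.8
```

>>> apply_moves(
  commands=[
    [[0,0,0,0,0,0,0],[0,0,0,0,0,0,0],[0,0,0,0,0,0,0],[0,0,0,0,0,0,0],[0,0,0,0,0,0,0],[0,0,0,0,0,0,0],[0,0,0,0,0,0,0],[0,0,0,0,0,0,0],[0,0,0,0,0,0,0],[0,0,0,0,0,0,0]],
  ],
  force=80,
)

```text
time_s: 11.73
eef_pos: [595.5, -59.5, 117.4]
tcp_rot: [0.653, 0.757, -0.001, -0.0]
contact_force: [-6.1, -0.2, 5.2]
width: 10.8
```

```bash
python3 -c "
from h import *
rel([595.6,-59.3,116])"
```

```text
tcp [595.5 -59.5 117.4] yaw_y 8.45 z [-0.002 -0.001 -1.   ] j [-0.22  0.09  1.77 -0.    1.28 -0.37] w 10.8 F [-6.1 -0.2  5.2] M [-0.04  0.72 -0.01] t 11.7333
units to target [0.007 0.006 0.056]
```

>>> apply_moves(
  commands=[
    [[0,0,-0.1,-0.05,0,0,0],[0,0,-0.15,-0.05,0,0,0],[0,0,-0.15,0,0,0,0],[0,0,-0.15,0,0,0,0],[0,0,-0.15,0,0,0,0],[0,0,-0.1,0,0,0,0],[0,0,-0.05,0,0,0,0],[0,0,0,0,0,0,0]],
  ],
)

```text
time_s: 12.4
eef_pos: [576.8, -62.0, 118.8]
tcp_rot: [0.653, 0.757, 0.002, 0.002]
contact_force: [9.1, 1.1, -7.8]
width: 11.2
```

```bash
python3 -c "
from h import *
rel([595.6,-59.3,116])"
```

```text
tcp [576.8 -62.  118.8] yaw_y 8.46 z [ 0.006  0.    -1.   ] j [-0.24  0.04  1.82  0.    1.28 -0.38] w 11.2 F [ 9.1  1.1 -7.8] M [-0.1  -1.19  0.05] t 12.4
units to target [-0.004  0.758  0.115]
```

>>> apply_moves(
  commands=[
    [[0,0,-0.08,0,0,0,0],[0,0,-0.06,0,0,0,0],[0,0,0,0,0,0,0],[0,0,0,0,0,0,0]],
  ],
)

```text
time_s: 12.73
eef_pos: [575.5, -62.1, 119.6]
tcp_rot: [0.653, 0.757, 0.004, 0.004]
contact_force: [16.0, 4.1, -9.6]
width: 11.0
```

```bash
python3 -c "
from h import *
rel([595.6,-59.3,116])"
```

```text
tcp [575.5 -62.1 119.6] yaw_y 8.48 z [ 0.011  0.001 -1.   ] j [-0.24  0.03  1.83  0.    1.27 -0.39] w 11.0 F [16.   4.1 -9.6] M [-0.03 -1.93  0.04] t 12.7333
units to target [-0.009  0.81   0.152]
```

The latch is at its stop: 20.2 mm of travel with the force up to 16 N. Now I lift along the arc.

>>> apply_moves(
  commands=[
    [[0,0.027,0,-0.16,0,-0.163,0],[0,0.027,0,-0.16,0,-0.163,0],[0,0.027,0,-0.16,0,-0.163,0],[0,0.027,0,-0.16,0,-0.163,0],[0,0.027,0,-0.16,0,-0.163,0],[0,0.027,0,-0.16,0,-0.163,0],[0,0.027,0,-0.16,0,-0.163,0],[0,0.027,0,-0.16,0,-0.163,0]],
  ],
)

```text
time_s: 13.4
eef_pos: [574.4, -54.6, 151.1]
tcp_rot: [0.651, 0.756, -0.041, 0.056]
contact_force: [18.1, 3.8, -9.5]
width: 11.0
```

```bash
cat >> h.py <<'E'
def tongue():
    s=r.state(); M=Rot.from_quat(s["tcp_rot"]).as_matrix()
    a=np.radians(98.4); X=np.array([np.cos(a),np.sin(a),0]);Y=np.array([-np.sin(a),np.cos(a),0]);Z=np.array([0,0,1])
    piv=np.array([595.6,-59.3,80])+235*X
    g=s["eef_pos"]-18.7*M[:,2]-piv
    q=np.array([g@X,g@Y,g@Z])
    th=np.arctan2(q[2],-q[0]); 
    th0=np.arctan2(56.5,235)
    ang=th-th0
    tilt=np.arcsin(-(M[:,2]@X))
    print("grip rel pivot",q.round(1),"radius",np.hypot(q[0],q[2]).round(1),"tongue angle",ang.round(3),"tool tilt",tilt.round(3),"mouth rise",(235*np.sin(ang)+24*(1-np.cos(ang))).round(1))
    print("F tool",(M.T@s["contact_force"]).round(1),"F",s["contact_force"].round(1),"M",s["moment"].round(2),"w",round(s["width"],1),"qd",np.abs(s["joint_velocities"]).max().round(3),"t",s["time_s"])
E
python3 -c "
from h import *
tongue()"
```

```text
grip rel pivot [-224.7   20.5   89.7] radius 241.9 tongue angle 0.144 tool tilt 0.138 mouth rise 33.9
F tool [ 2.4 18.4  9.5] F [18.1  3.8 -9.5] M [ 0.06 -2.07  0.31] w 11.0 qd 0.205 t 13.4
```

>>> apply_moves(
  commands=[
    [[0,0.027,0,-0.16,0,-0.163,0],[0,0.027,0,-0.16,0,-0.163,0],[0,0.027,0,-0.16,0,-0.163,0],[0,0.027,0,-0.16,0,-0.163,0],[0,0.027,0,-0.16,0,-0.163,0],[0,0.027,0,-0.16,0,-0.163,0],[0,0.027,0,-0.16,0,-0.163,0],[0,0.027,0,-0.16,0,-0.163,0],[0,0.027,0,-0.16,0,-0.163,0]],
  ],
)

```text
time_s: 14.15
eef_pos: [572.4, -41.3, 184.8]
tcp_rot: [0.645, 0.75, -0.09, 0.113]
contact_force: [18.1, 3.7, -9.7]
width: 11.0
```

>>> apply_moves(
  commands=[
    [[0,0.027,0,-0.16,0,-0.163,0],[0,0.027,0,-0.16,0,-0.163,0],[0,0.02,0,-0.1,0,-0.1,0],[0,0,0,0,0,0,0],[0,0,0,0,0,0,0],[0,0,0,0,0,0,0]],
  ],
)

```text
time_s: 14.65
eef_pos: [571.7, -36.5, 194.1]
tcp_rot: [0.643, 0.747, -0.104, 0.13]
contact_force: [17.7, 3.3, -8.7]
width: 10.7
```

Run:
```python
from h import *
import cv2
tongue()
a=r.camera("side")["image"][:,:,::-1]; b=r.camera("wrist")["image"][:,:,::-1]
o=np.hstack([cv2.resize(a[130:300,220:380],None,fx=2.35,fy=2.35,interpolation=cv2.INTER_CUBIC)[:400],cv2.resize(b,(420,400*420//640))[:262] if 0 else cv2.copyMakeBorder(cv2.resize(b,(420,262)),0,137,0,0,cv2.BORDER_CONSTANT)[:399]]) if 0 else None
l=cv2.resize(a[130:300,220:380],(376,400),interpolation=cv2.INTER_CUBIC); rr=cv2.copyMakeBorder(cv2.resize(b,(420,262)),0,138,0,0,cv2.BORDER_CONSTANT)
cv2.imwrite("pics/f1.png",np.hstack([l,rr]))
```

```text
grip rel pivot [-202.8   20.6  131.8] radius 241.9 tongue angle 0.34 tool tilt 0.334 mouth rise 79.8
F tool [ 3.5 17.9  8.2] F [17.7  3.3 -8.7] M [ 0.34 -1.96  0.77] w 10.7 qd 0.002 t 14.65
```

View pics/f1.png

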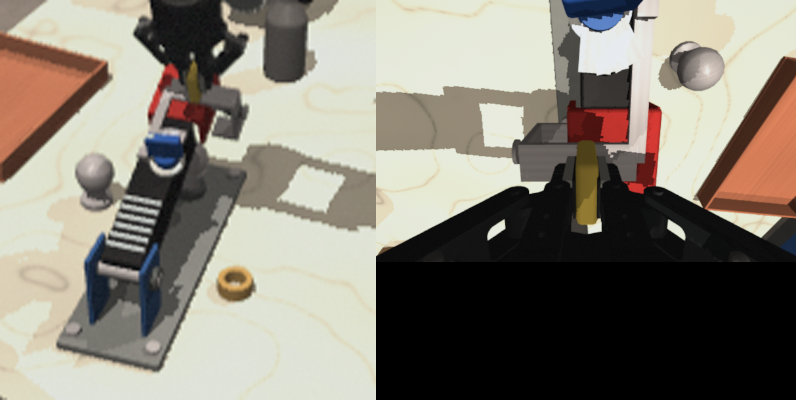

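The tongue is raised off the ball, the yellow tab is firmly gripped with the latch pulled, the knob is across the tongue, and the nut and spare ball have not moved. I'm handing in.

```bash
python3 -c "
from h import *
tongue(); print(r.hand_in())"
```

```text
grip rel pivot [-202.9   20.6  131.8] radius 241.9 tongue angle 0.34 tool tilt 0.334 mouth rise 79.8
F tool [ 3.5 18.8  8.3] F [18.6  3.4 -8.8] M [ 0.38 -2.01  0.76] w 10.8 qd 0.001 t 14.75
the job is handed in; nothing more can be done
None
```

The job is done and handed in at 14.75 s, with the arm still gripping the yellow handle and holding the tongue up.

- **Knob:** I turned it clockwise to its end stop. The turning moment rose to 1.4 N m there, and the wrist picture showed the bar about 83° from the tongue axis.
- **Latch:** I pulled it about 20 mm towards the robot to its stop. The force was 16 N there, above the 11 N that the spring alone takes.
- **Lift:** I raised the tongue along its arc. The last check gave a tongue angle of 0.34 rad, so the coupler is about 80 mm up. The joints were still (0.001 rad/s) and the wrist force was about 21 N. The coupler height is worked out from the arm's pose, and the last side picture agrees that it is clear of the ball.

The nut and spare ball looked unmoved in the last pictures; I did not check the other bystanders after the moves, but the arm never worked near them. The gripper reads about 11 mm on the 12 mm tab, and it read the same on the knob bar. No check failed or disagreed.

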